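Nip up the chipper's fixing nut with an adjustable wrench

TASK

The potato chipper on the white cutting board has worked loose. Fit the open adjustable wrench round the hex fixing nut, close its jaws by rolling the knurled worm (not by pushing the jaw) until they just fit the nut's flats, and with the wrench turn the nut clockwise (seen from above) an eighth of a turn, 45 degrees. Then draw the wrench off and leave it lying flat on the board clear of the nut; never turn the nut with the fingers, and do not shift the sauce bottle or the spare bolt that also stand on the board.

Things in the scene. Friction and masses are not known exactly. Their poses are not given: they have to be found in the camera images.
- board: White cutting board, 460 x 620 mm, 15 mm thick, fixed on the steel worktop; origin under its centre, x and y along its edges, z up. On its top, 15 mm above the worktop, stand nut and wrench. The chipper, a metal frame up to 285 mm high, is fixed on the board's +x +y quarter (board x -10 to 230 mm, y 150 to 300 mm).
- nut_top (a point): Centre of the top of the hex fixing nut: 30 mm across flats, 34.6 mm across corners, 20 mm high, on the board on a thin round flange. z up along the nut's axis. One pair of flats faces the point's +y and -y, the others at 60 degree steps; the point turns with the nut. A 6 mm stub of thread stands above it.
- nut (a joint): Turn of the nut, rad, 0 at the start and growing clockwise seen from above. It turns against a steady friction of about 0.15 N m with no stop nearby, and stays where it is left.
- wrench_mouth (a point): Loose adjustable wrench, 0.7 kg, 241 mm long, head 18 mm thick, flat on the board. This point, 20 mm above its underside, is where a 30 mm nut's top centre sits against the fixed jaw. x points out of the mouth, away from the handle; z up. Fixed jaw face: y = 15 mm; sliding jaw face: y = 15 mm - opening. Jaws reach from the throat, x = -20 mm, to x = 16 mm; the mouth is open at +x, above and below.
- jaw: Sliding jaw of the wrench, 35 mm long, 15 mm wide, 18 mm thick; origin on its gripping face at the height of the wrench's underside, axes as wrench_mouth. It slides along y: its y in wrench_mouth's frame is 15 mm minus the jaw opening (y = -15 mm: just fits the 30 mm nut). Opening 24 to 42 mm, at the start 35.5 to 38.5 mm. It stays put against about 15 N and is moved with the worm, not by pushing it.
- wrench_worm (a point): Top middle of the knurled worm (roller, 21 mm diameter, 20 mm long, axis along y), 22 mm above the wrench's underside, 4 mm proud of the head; 39 mm behind wrench_mouth, same axes. Stroking its top towards the mouth (+x) closes the jaws, 2.4 mm per 10 mm. Drag about 4 N, very grippy: press with 5 to 15 N, e.g. with the shut fingertips. Once the jaws grip the nut it stops and the finger slips.
- wrench_grip (a point): Middle of the wrench's handle near its balance point, 7 mm above the wrench's underside, 100 mm behind wrench_mouth (x = -100 mm there); axes as wrench_mouth. The handle is a straight bar 24 mm wide in y and 14 mm thick, from x = -66 mm to x = -225 mm in wrench_mouth's frame.
- sauce: Amber sauce bottle, 56 mm across and 170 mm tall, standing near the board's -x +y corner; origin under its centre. Leave alone.
- spare_bolt: Loose spare bolt, 48 mm long and 21 mm high, lying on the board beyond the nut; origin under its head, shank along x. Leave alone.

How it is judged:
On the way, in this order (a step that is already met when the one before it is completed fails the run):
1. the wrench is round the nut and its jaws have been closed with the worm to an opening at most 1.8 mm over the nut's 30 mm (x of nut_top in the frame of wrench_mouth between -0.008 and 0.01 m and y of nut_top in the frame of wrench_mouth between -0.005 and 0.004 m and z of nut_top in the frame of wrench_mouth between -0.006 and 0.006 m and y of jaw in the frame of wrench_mouth above -0.0168 m), for 0.2 s.
2. the nut is turned clockwise by 45 degrees (31 to 58) with the wrench on it, jaws still fitting (all of step 1 and value of joint nut between 0.55 and 1.02 rad), for 0.1 s.
At the end, for the whole second after the job is handed in: The nut stands 45 degrees (between 31 and 58) clockwise of its start; the wrench lies flat (within 0.06 rad) on the board, released, its mouth more than 45 mm from the nut's axis (value of joint nut between 0.55 and 1.02 rad and horizontal distance between wrench_mouth and nut_top above 0.045 m and z of wrench_grip in the frame of board between 0.017 and 0.027 m and angle between wrench_mouth's own z axis and vertical below 0.06 rad and velocity of joint nut below 0.05 rad/s and horizontal distance between wrench_grip and board below 0.34 m); the robot touches nothing.
It fails at once if the fingers push on the nut itself (contact force between the fingers and nut above 4 N).
It fails at once if the fingers push the sliding jaw itself (contact force between the fingers and jaw above 8 N).
It fails at once if the sauce is shifted by more than 30 mm (distance of sauce from where it was at the start of the episode above 0.03 m).
It fails at once if the spare bolt is shifted by more than 30 mm (distance of spare_bolt from where it was at the start of the episode above 0.03 m).
It also fails if it takes over 72 s, if anything falls off the work surface, if the arm or the gripper's body presses on something with over 40 N, if the wrist force passes 120 N, or if a joint passes its speed limit or range.

ROBOT

A 6-joint arm with a two-finger parallel gripper is mounted at the origin on the work surface. World frame = base frame: x ahead of the robot, y to its left, z up, the work surface at z = 0. Lengths are in m, angles in rad, forces in N, time in s.
With the tool pointing down it reaches from about 0.325 to 0.925 m from the base axis. Payload 3.1 kg.
Tool frame: the origin (TCP) lies midway between the tips of the shut fingers; the grasp point (between the pads) lies 19 mm behind it (r.hold_point_z is the distance from the TCP to the grasp point, in m); z points along the fingers, y is the line along which they close (so a half turn about z gives the same grasp; the last joint's range is limited). The gripper opens to 85 mm and grips with 20 to 120 N. Pads are 22 mm wide; open, the fingers measure 114 mm over their backs; the gripper's body (76 mm by 85 mm) begins 54 mm behind the grasp point. The pads swing forward as they close: fully open they stand 13 mm farther back than shut.
Start: joints at [1.097, 0.217, 1.613, -0, 1.311, -0.112], TCP at [0.221, 0.585, 0.231] pointing down, gripper open.
Joint ranges: [-2.75, 2.75], [-0.78, 2.1], [0.31, 2.55], [-1.13, 4.27], [0.13, 2.63], [-2.58, 2.58]. Speed limits (rad/s): [2.79, 2.79, 3.14, 3.14, 3.14, 3.14].

INTERFACE

Orientations are given as a rotation vector (axis times angle).
In Python, from bench import telemetry, cams, r gives the robot as it stands.
- The arm moves only by the tool move_arm, never from a script. Its argument "plan" is text: rows parted by semicolons, each of 7 numbers parted by spaces: the shift along the tool's x, y, z in m, then the turn, a rotation vector about the tool's x, y, z in degrees, then the finger opening in m, from 0 to 0.0854. In form: tx ty tz wx wy wz hand; .... A call has 1 to 20 rows; each row is the pose to reach, as a shift and turn from the pose commanded when the call began, along the tool's axes at that moment; what a row does not reach only later rows make up. A row lasts 1/8 s, in which the tool goes at most 62.5 mm and 10.7 degrees, less where a joint would pass 70% of its speed; a pose out of reach is approached as far as the arm can. A call with a gripper value outside its range is refused whole. The fingers move at their own pace and stop on an object; the grip force is fixed at half the most. Time passes only in rows, so rows that repeat a pose let the fingers close. It gives the time, the measured TCP pose, the force, the opening and the grip force at its end, in the units of the state.
- telemetry.read_state(): the state, without advancing time (a new reading comes with each control period).
- cams.capture(name): name is "scene" or "top" or "wrist"; returns the picture (480x640x3 uint8, blue, green, red); there is no depth.
- cams.camera_params(name): a dict with "camera_matrix" (3x3 intrinsics, pixels), "extrinsics" (4x4, takes a point from camera to world coordinates). Camera axes: x right, y up, looking along -z (the intrinsics and any distortion apply to the point x, -y, -z); pixel columns grow to the right and rows downward; lengths in m; the calibration is good to about 2 mm. The wrist camera is an equidistant fisheye: a pixel r from the principal point sees the ray r / f radians off the axis. A picture is of the moment at which its call begins: read the wrist's pose just before it. camera_params takes no time and is no camera call; for the wrist camera it gives the pose at the moment of the call.
- r.job_done(): hands the job in; it is judged then, once.
Trained networks look in the newest picture that a camera, given by its name, has taken for a name from the list of things; names that differ only in an ending like _2 or _b are one class to them, and where a whole thing is asked for, a point or a joint stands for the part that bears it (a point fixed in the world has none). Each returns a list of dicts, best first, with "p" (0 to 1); they miss things now and then, are a little off and sometimes report something else, mostly with a low value. They report only what shows in the picture. A call takes as long as a camera call.
- cams.search_frame(camera, target): "at" ([column, row] in pixels, amid what is visible of it).
- cams.outline_of(camera, target): "mask" (480x640 bool, what is visible of it) and "at" ([column, row] in pixels, amid what is visible of it).
The state is a dict: "time": time; "qpos": joint angles; "joint_velocities": joint speeds; "joint_efforts": joint torques, N m; "ee_pos": TCP position; "ee_rot": TCP orientation; "contact_force": force on the tool from outside, world axes, zero at the start; "moment": the same for the moment, N m; "opening": finger opening in m; "finger_force": force on a finger pad.
Only numpy, scipy, OpenCV 4.12 (cv2) and the standard library are available. Lean on these libraries where they do the work, as an engineer would, in place of code of your own. Each camera call takes 0.05 s, during which the arm holds its last target. There are 200 camera calls.

## Working session

There is one attempt and no reset: what is moved stays moved. The work goes in short steps, Python scripts to look and compute and a tool call to move; the robot and the scene stay as the last step left them, time stands still between calls to the robot, and variables do not carry over. Pictures are saved under pics/ and viewed, at most 13 in all, crops included, and the job is handed in when it is done.

Besides the shell and the picture viewer there is one more tool, called after ">>>" as a command line: name --argument value ..., lists and objects as JSON in quotes. move_arm: Moves the arm, as the interface text tells. Its arguments: {"type":"object","properties":{"plan":{"type":"string"}},"required":["plan"]}

```bash
mkdir -p pics; ls; cat > h.py <<'E'
import numpy as np, cv2
from scipy.spatial.transform import Rotation as R
from bench import telemetry, cams, r
def ray(cam,px):
    P=cams.camera_params(cam);K=np.array(P['camera_matrix']);T=np.array(P['extrinsics'])
    u=(px[0]-K[0,2])/K[0,0];v=(px[1]-K[1,2])/K[1,1]
    if cam=='wrist':
        t=np.hypot(u,v);s=np.sin(t)/t if t>1e-9 else 1;d=np.array([u*s,-v*s,-np.cos(t)])
    else: d=np.array([u,-v,-1.])
    return T[:3,3],T[:3,:3]@d
def at_z(cam,px,z):
    o,d=ray(cam,px);return o+d*(z-o[2])/d[2]
def proj(cam,p):
    P=cams.camera_params(cam);K=np.array(P['camera_matrix']);T=np.array(P['extrinsics'])
    c=T[:3,:3].T@(np.array(p)-T[:3,3]);x,y,z=c[0],-c[1],-c[2]
    if cam=='wrist':
        h=np.hypot(x,y);t=np.arctan2(h,z);k=t/h if h>1e-9 else 0
        return np.array([K[0,0]*x*k+K[0,2],K[1,1]*y*k+K[1,2]])
    return np.array([K[0,0]*x/z+K[0,2],K[1,1]*y/z+K[1,2]])
E
python3 - <<'E'
from h import *
print(telemetry.read_state())
for c in ['scene','top','wrist']:
    im=cams.capture(c);cv2.imwrite(f'pics/{c}0.png',im)
    P=cams.camera_params(c);print(c,P)
    for t in ['board','nut_top','wrench_mouth','jaw','wrench_worm','wrench_grip','sauce','spare_bolt']:
        print(t,[(np.round(d['at']),round(d['p'],2),np.round(at_z(c,d['at'],.03),3)) for d in cams.search_frame(c,t)[:2]])
E
```

```text
pics
{'time': 0.0, 'qpos': array([ 1.09678510e+00,  2.17765703e-01,  1.61496109e+00, -1.18685005e-05,
        1.31129811e+00, -1.12238308e-01]), 'joint_velocities': array([ 0.00025421, -0.00056956, -0.00034064,  0.00038467,  0.00069366,
        0.0005183 ]), 'joint_efforts': array([-7.63228709e-04, -3.96843803e+01, -3.03855729e+01, -2.44750017e-04,
        9.57367796e-03, -5.60529287e-06]), 'ee_pos': array([0.22083148, 0.58379865, 0.22994704]), 'ee_rot': array([-0.5650481 , -3.08965457,  0.003662  ]), 'contact_force': array([-0.05417775, -0.86503311, -0.61782171]), 'moment': array([ 7.78029355e-05, -3.55418146e-02, -7.22950704e-03]), 'finger_force': 0.0, 'opening': 0.08548077987182562}
scene {'camera_matrix': array([[493.80582707,   0.        , 315.17124778],
       [  0.        , 493.80582707, 240.15504763],
       [  0.        ,   0.        ,   1.        ]]), 'extrinsics': array([[ 0.11750557, -0.8320563 ,  0.54210216,  0.99261582],
       [ 0.99302541,  0.10374916, -0.05600583, -0.0184415 ],
       [-0.00964264,  0.54490221,  0.83844415,  0.74551563],
       [ 0.        ,  0.     
[... 2068 characters left out ...]
54, 235.49890067],
       [  0.        ,   0.        ,   1.        ]]), 'extrinsics': array([[ 3.54914181e-01, -8.93839700e-01, -2.74019187e-01,
         1.51965654e-01],
       [ 9.34898677e-01,  3.39131427e-01,  1.04662980e-01,
         6.10203792e-01],
       [-6.23408585e-04, -2.93326551e-01,  9.56012105e-01,
         3.74860268e-01],
       [ 0.00000000e+00,  0.00000000e+00,  0.00000000e+00,
         1.00000000e+00]])}
board [(array([ 26., 419.]), 0.93, array([ 0.387, -0.022,  0.03 ]))]
nut_top []
wrench_mouth []
jaw []
wrench_worm []
wrench_grip [(array([  5., 442.]), 0.58, array([ 0.441, -0.178,  0.03 ]))]
sauce [(array([121., 439.]), 0.69, array([0.451, 0.183, 0.03 ]))]
spare_bolt []
```

```bash
python3 -c "
import cv2
a=cv2.imread('pics/top0.png')[90:390,180:520];cv2.imwrite('pics/topc.png',cv2.resize(a,(680,600),interpolation=cv2.INTER_CUBIC))
a=cv2.imread('pics/scene0.png')[220:420,90:350];cv2.imwrite('pics/scenec.png',cv2.resize(a,(780,600),interpolation=cv2.INTER_CUBIC))"
```

```text
(no output)
```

View pics/topc.png

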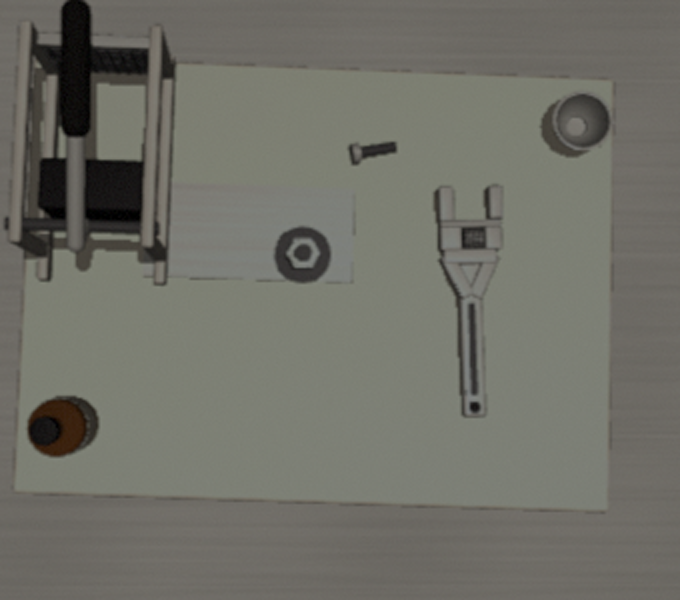

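View pics/scenec.png

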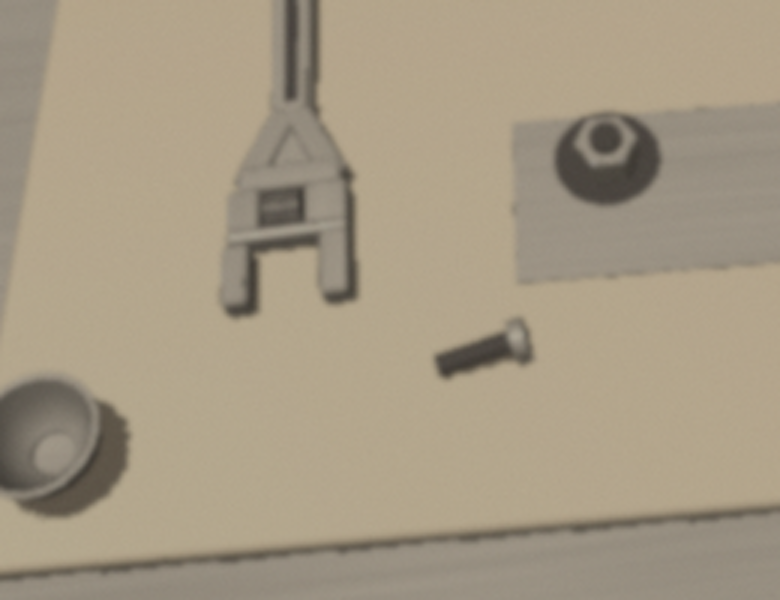

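The top view shows the nut at about (331,217) with corners towards ±y and the wrench pointing along +x, head at about (415,200). The scene view agrees and shows the bolt well ahead of the nut. I'll move the wrist camera above them for a closer look.

```bash
cat >> h.py <<'E'
def go(p,yaw=None):
    """shift/turn for tool down at world p, with tool x axis at world angle yaw (deg)"""
    s=telemetry.read_state();A=R.from_rotvec(s['ee_rot']);p=np.array(p)
    B=R.from_euler('z',yaw,degrees=True)*R.from_euler('x',180,degrees=True)
    print('now',np.round(s['ee_pos'],4),np.round(A.as_matrix()[:2,0],3),'t',round(s['time'],2),'| shift',np.round(A.inv().apply(p-s['ee_pos']),4),'turn',np.round((A.inv()*B).as_rotvec(degrees=True),2))
E
python3 -c "
from h import *
go([.5,-.11,.29],0)"
```

```text
now [0.2212 0.5846 0.2313] [-0.935  0.354] t 1.35 | shift [-0.5066 -0.5509 -0.0587] turn [ -0.     0.   159.27]
```

>>> move_arm --plan "-0.04 -0.04 -0.058 0 0 10 0.085; -0.08 -0.08 -0.058 0 0 20 0.085; -0.12 -0.13 -0.058 0 0 30 0.085; -0.16 -0.17 -0.058 0 0 40 0.085; -0.2 -0.21 -0.058 0 0 50 0.085; -0.24 -0.25 -0.058 0 0 60 0.085; -0.28 -0.3 -0.058 0 0 70 0.085; -0.31 -0.34 -0.058 0 0 80 0.085; -0.34 -0.38 -0.058 0 0 90 0.085; -0.37 -0.41 -0.058 0 0 100 0.085; -0.4 -0.44 -0.058 0 0 110 0.085; -0.43 -0.47 -0.058 0 0 120 0.085; -0.46 -0.5 -0.058 0 0 130 0.085; -0.48 -0.53 -0.058 0 0 140 0.085; -0.507 -0.551 -0.059 0 0 150 0.085; -0.507 -0.551 -0.059 0 0 159 0.085; -0.507 -0.551 -0.059 0 0 159.3 0.085; -0.507 -0.551 -0.059 0 0 159.3 0.085; -0.507 -0.551 -0.059 0 0 159.3 0.085"

```text
time: 3.72
ee_pos: [0.5002, -0.1098, 0.2904]
ee_rot: [3.141, 0.002, 0.0]
contact_force: [-0.3, 0.0, 0.6]
opening: 0.0845
finger_force: 0.0
```

```bash
python3 - <<'E'
from h import *
go([.5,-.11,.29],0)
im=cams.capture('wrist');cv2.imwrite('pics/w1.png',im)
for t,z in [('nut_top',.035),('wrench_mouth',.033),('jaw',.033),('wrench_worm',.037),('wrench_grip',.029)]:
    print(t,[(np.round(d['at']),round(d['p'],2),np.round(at_z('wrist',d['at'],z),4)) for d in cams.search_frame('wrist',t)[:2]])
E
```

```text
now [ 0.5002 -0.1098  0.2904] [1.    0.001] t 3.73 | shift [-0.0002  0.0002  0.0004] turn [ 0.01 -0.01  0.08]
nut_top [(array([230., 121.]), 0.57, array([ 0.5815, -0.0217,  0.035 ]))]
wrench_mouth [(array([383., 131.]), 0.64, array([ 0.5706, -0.1863,  0.033 ]))]
jaw [(array([413.,  74.]), 0.61, array([ 0.6355, -0.2182,  0.033 ]))]
wrench_worm [(array([389., 130.]), 0.86, array([ 0.5723, -0.1916,  0.037 ]))]
wrench_grip [(array([386., 127.]), 0.82, array([ 0.5749, -0.1895,  0.029 ]))]
```

View pics/w1.png

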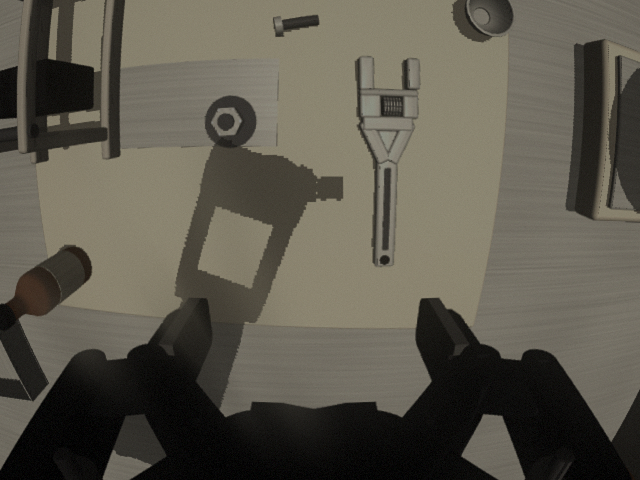

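The wrist view shows the nut at (229,122), the wrench head with its worm at (392,105), the fixed jaw at (366,73) and the sliding jaw at (411,74). Next I'll make a rectified top-down map of these.

```bash
cat >> h.py <<'E'
def ortho(im,cam,x0,x1,y0,y1,z,s):
    """map: row 0 = x1, col 0 = y1, s m per px"""
    X=np.arange(x1,x0,-s);Y=np.arange(y1,y0,-s)
    P=cams.camera_params(cam);K=np.array(P['camera_matrix']);T=np.array(P['extrinsics'])
    gx,gy=np.meshgrid(X,Y,indexing='ij');W=np.stack([gx,gy,np.full_like(gx,z)],-1)-T[:3,3]
    c=W@T[:3,:3];x,y,zz=c[...,0],-c[...,1],-c[...,2]
    h=np.hypot(x,y);k=np.arctan2(h,zz)/h if cam=='wrist' else 1/zz
    return cv2.remap(im,np.float32(K[0,0]*x*k+K[0,2]),np.float32(K[1,1]*y*k+K[1,2]),cv2.INTER_CUBIC)
E
python3 - <<'E'
from h import *
im=cv2.imread('pics/w1.png')
o=ortho(im,'wrist',.40,.68,-.26,.02,.034,.0005);o=cv2.convertScaleAbs(o,alpha=1.5)
for i in range(0,560,40):
    cv2.putText(o,f'{.68-i*.0005:.2f}',(0,i+4),0,.3,(0,0,255));cv2.putText(o,f'{.02-i*.0005:.2f}',(i-8,8),0,.3,(0,0,255))
    o[i,::4]=(0,0,200);o[::4,i]=(0,0,200)
cv2.imwrite('pics/o1.png',o)
d=cams.outline_of('wrist','wrench_grip')[0];m=d['mask'];v,u=np.nonzero(m);print(d['p'],m.sum())
p=np.array([at_z('wrist',(a,b),.029) for a,b in zip(u,v)])
h=p[(p[:,0]<.50)];print(p[:,0].min(),p[:,0].max())
for lo in np.arange(.41,.51,.02):
    q=h[(h[:,0]>lo)&(h[:,0]<lo+.02)];print(lo,np.round([q[:,1].mean(),np.ptp(q[:,1])],4))
q=h[h[:,0]<.5];print(np.polyfit(q[:,0],q[:,1],1))
E
```

```text
0.61 6843Traceback (most recent call last):
  File "<stdin>", line 9, in <module>
  File "h.py", line 12, in at_z
    o,d=ray(cam,px);return o+d*(z-o[2])/d[2]
        ~~~^^^^^^^^
  File "h.py", line 5, in ray
    P=cams.camera_params(cam);K=np.array(P['camera_matrix']);T=np.array(P['extrinsics'])
ValueError: time passes only in moves, steps and waits
```

View pics/o1.png

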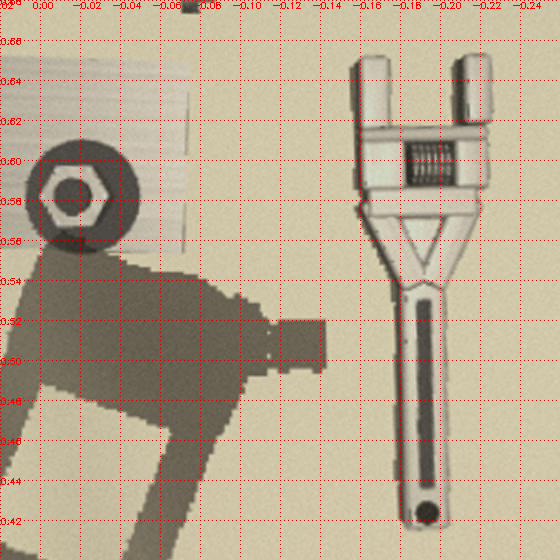

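Map results: wrench yaw is about +1.3°, mouth near (0.637, -0.190) and opening about 37.8 mm. The nut is near (0.582, -0.017) with flats facing ±x. All of this fits the given sizes, so I'll go and grip the handle.

```bash
python3 -c "
from h import *
go([.537,-.192,.10],1.3);go([.537,-.192,.016],1.3)"
```

```text
now [ 0.5004 -0.1101  0.2903] [ 1. -0.] t 4.08 | shift [0.0366 0.0819 0.1903] turn [ 0.   -0.01 -1.31]
now [ 0.5004 -0.1101  0.2903] [ 1. -0.] t 4.08 | shift [0.0366 0.0819 0.2743] turn [ 0.   -0.01 -1.31]
```

>>> move_arm --plan "0.015 0.03 0.05 0 0 -1.3 0.05; 0.025 0.055 0.1 0 0 -1.3 0.05; 0.0365 0.082 0.15 0 0 -1.3 0.05; 0.0365 0.082 0.2 0 0 -1.3 0.05; 0.0365 0.082 0.24 0 0 -1.3 0.05; 0.0365 0.082 0.262 0 0 -1.3 0.05; 0.0365 0.082 0.27 0 0 -1.3 0.05; 0.0365 0.082 0.274 0 0 -1.3 0.05; 0.0365 0.082 0.274 0 0 -1.3 0.05; 0.0365 0.082 0.274 0 0 -1.3 0.015; 0.0365 0.082 0.274 0 0 -1.3 0.015; 0.0365 0.082 0.274 0 0 -1.3 0.015; 0.0365 0.082 0.274 0 0 -1.3 0.015; 0.0365 0.082 0.274 0 0 -1.3 0.015"

```text
time: 5.82
ee_pos: [0.5378, -0.192, 0.0179]
ee_rot: [-3.141, -0.035, -0.003]
contact_force: [-0.5, 2.4, 4.8]
opening: 0.0223
finger_force: 62.2
```

>>> move_arm --plan "0 0 -0.01 0 0 0 0.015; 0 0 -0.03 0 0 0 0.015; -0.02 -0.015 -0.03 0 0 -5 0.015; -0.04 -0.03 -0.03 0 0 -10 0.015; -0.06 -0.05 -0.03 0 0 -15 0.015; -0.08 -0.07 -0.03 0 0 -20 0.015; -0.09 -0.08 -0.03 0 0 -25 0.015; -0.101 -0.092 -0.03 0 0 -28.7 0.015; -0.101 -0.092 -0.03 0 0 -28.7 0.015; -0.101 -0.092 -0.03 0 0 -28.7 0.015"

```text
time: 7.08
ee_pos: [0.4347, -0.1031, 0.0469]
ee_rot: [3.034, 0.811, 0.002]
contact_force: [0.1, -1.0, -7.6]
opening: 0.0218
finger_force: 60.6
```

```bash
python3 - <<'E'
from h import *
s=telemetry.read_state();print(s['ee_pos'],s['ee_rot'],s['opening'],s['contact_force'])
im=cams.capture('wrist');cv2.imwrite('pics/w2.png',im)
# nut at top plane and wrench head plane (lifted ~30mm -> z~.063)
for n,z in (('a',.035),('b',.062)):
    o=ortho(im,'wrist',.46,.62,-.11,.03,z,.0004);o=cv2.convertScaleAbs(o,alpha=1.5)
    for i in range(0,400,25):
        if i<350: cv2.putText(o,f'{30-i*.4:.0f}',(i-8,8),0,.3,(0,0,255));o[::5,i]=(0,0,200)
        cv2.putText(o,f'{620-i*.4:.0f}',(0,i+4),0,.3,(0,0,255));o[i,::5]=(0,0,200)
    globals()[n]=o
cv2.imwrite('pics/o2.png',np.hstack([a,b]))
E
```

```text
[ 0.43465536 -0.10314101  0.04694873] [3.03358010e+00 8.10617097e-01 2.31741916e-03] 0.02184429740819025 [ 0.10229338 -0.97808341 -7.60780019]
```

View pics/o2.png

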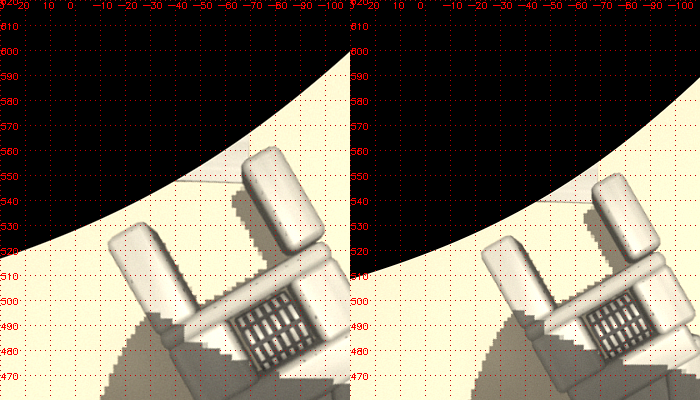

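Wrist view (rectified): the wrench is held at about 29° yaw with the head lifted, and the nut is just out of sight. I'll carry it above the nut, where both can be seen together, then lower it.

>>> move_arm --plan "0 0 -0.012 0 0 0 0.015; 0.02 -0.001 -0.012 0 0 0 0.015; 0.04 -0.002 -0.012 0 0 0 0.015; 0.06 -0.003 -0.012 0 0 0 0.015; 0.072 -0.003 -0.012 0 0 0 0.015; 0.072 -0.003 -0.012 0 0 0 0.015; 0.072 -0.003 -0.012 0 0 0 0.015"

```text
time: 8.0
ee_pos: [0.4938, -0.0638, 0.0578]
ee_rot: [-3.034, -0.813, 0.003]
contact_force: [-1.3, 0.6, -7.2]
opening: 0.0223
finger_force: 60.6
```

```bash
cat > o3.py <<'E'
from h import *
import sys
out,za,zb=sys.argv[1],float(sys.argv[2]),float(sys.argv[3])
s=telemetry.read_state();print(s['ee_pos'],s['ee_rot'],s['opening'],s['contact_force'])
im=cams.capture('wrist');cv2.imwrite(out.replace('o','w'),im)
res=[]
for z in (za,zb):
    o=ortho(im,'wrist',.51,.61,-.085,.015,z,.00025);o=cv2.convertScaleAbs(o,alpha=1.1)
    for i in range(0,400,40):
        cv2.putText(o,f'{15-i*.25:.0f}',(i-8,8),0,.3,(0,0,255));o[::6,i]=(0,0,200)
        cv2.putText(o,f'{610-i*.25:.0f}',(0,i+4),0,.3,(0,0,255));o[i,::6]=(0,0,200)
    res.append(o)
cv2.imwrite('pics/'+out,np.hstack(res))
E
python3 o3.py o3.png .035 .074
```

```text
[ 0.49382072 -0.06380103  0.05777706] [-3.03397321e+00 -8.12853310e-01  2.92502314e-03] 0.022289051188456897 [-1.34637306  0.56330489 -7.22428223]
```

View pics/o3.png

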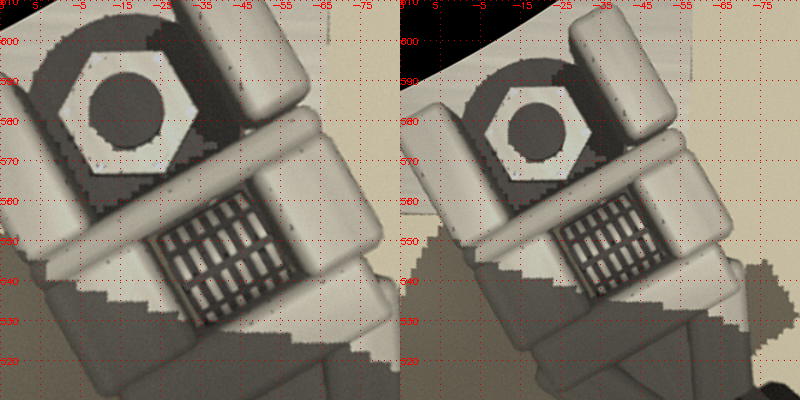

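Wrist view: the nut's centre is at (0.582, -0.017) with yaw 0, seen through the mouth. It sits at about x +1, y -2.5 mm in the mouth frame. The wrench yaw is 27.3°, so I'll rotate it +2.5° about the nut and lower it.

>>> move_arm --plan "0 0.005 0 0 0 -2.5 0.015; 0 0.005 0 0 0 -2.5 0.015; 0 0.005 0.01 0 0 -2.5 0.015; 0 0.005 0.02 0 0 -2.5 0.015; 0 0.005 0.028 0 0 -2.5 0.015; 0 0.005 0.034 0 0 -2.5 0.015; 0 0.005 0.036 0 0 -2.5 0.015; 0 0.005 0.036 0 0 -2.5 0.015"

```text
time: 9.05
ee_pos: [0.4972, -0.0683, 0.0222]
ee_rot: [-3.016, -0.878, 0.0]
contact_force: [-0.5, 0.2, -7.5]
opening: 0.0223
finger_force: 60.6
```

```bash
python3 o3.py o4.png .035 .038
```

```text
[ 0.49724886 -0.06828277  0.02224095] [-3.01627001e+00 -8.78360730e-01  7.84933457e-05] 0.022274229833772797 [-0.49066224  0.15293455 -7.54284341]
```

View pics/o4.png

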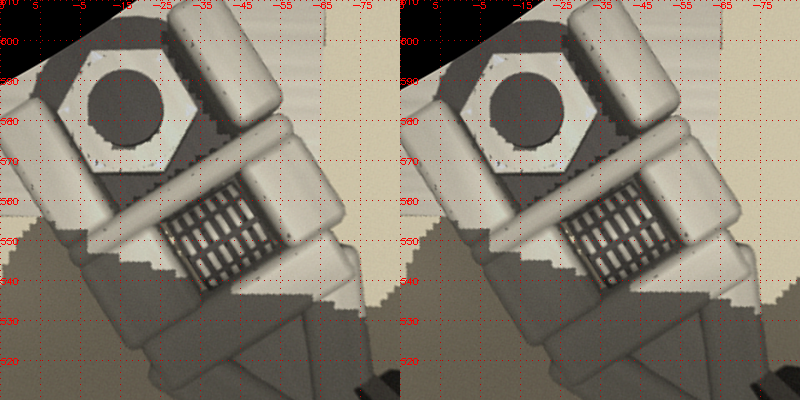

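Both jaws now straddle the nut, with the fixed jaw almost touching the flat. The worm's top is at about (0.551, -0.0405). I'll set the wrench down and let go.

>>> move_arm --plan "0 0 0.002 0 0 0 0.015; 0 0 0.0035 0 0 0 0.015; 0 0 0.0035 0 0 0 0.015; 0 0 0.0035 0 0 0 0.04; 0 0 0.0035 0 0 0 0.04; 0 0 0.0035 0 0 0 0.04; 0 0 -0.015 0 0 0 0.04; 0 0 -0.05 0 0 0 0.04; 0 0 -0.07 0 0 0 0; 0 0 -0.07 0 0 0 0; 0 0 -0.07 0 0 0 0"

```text
time: 10.48
ee_pos: [0.4967, -0.0682, 0.0917]
ee_rot: [-3.016, -0.878, 0.001]
contact_force: [-0.6, 0.0, -1.5]
opening: 0.0001
finger_force: 0.0
```

```bash
python3 o3.py o5.png .035 .037; python3 -c "
from h import *
print([(d['p'],at_z('wrist',d['at'],.037)) for d in cams.search_frame('wrist','wrench_worm')])"
```

```text
[ 0.49669841 -0.06816638  0.09169795] [-3.01591157e+00 -8.78194212e-01  1.12393123e-03] 0.00012236823181926374 [-0.56965693  0.02905443 -1.45654245]
[(0.7, array([ 0.54262119, -0.04150578,  0.037     ]))]
```

View pics/o5.png

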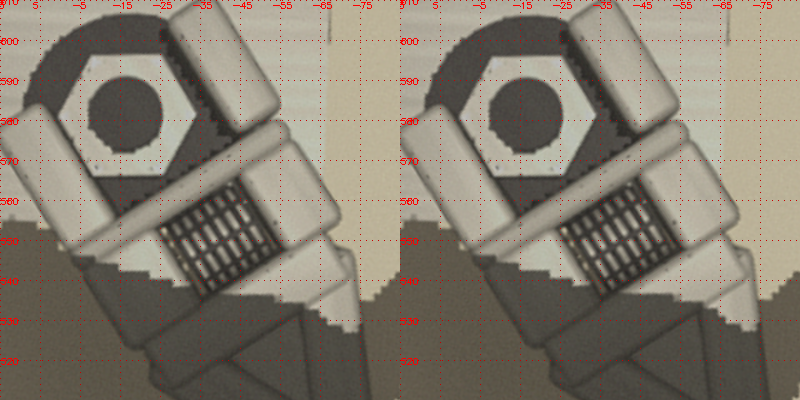

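>>> move_arm --plan "0.025 0.0045 0.01 0 0 2.5 0; 0.0525 0.0045 0.03 0 0 2.5 0; 0.0525 0.0045 0.045 0 0 2.5 0; 0.0525 0.0045 0.051 0 0 2.5 0; 0.0525 0.0045 0.051 0 0 2.5 0; 0.0525 0.0045 0.051 0 0 2.5 0"

```text
time: 11.32
ee_pos: [0.5438, -0.0443, 0.0418]
ee_rot: [3.035, 0.811, 0.001]
contact_force: [-0.8, 0.0, -0.2]
opening: -0.0004
finger_force: 0.0
```

>>> move_arm --plan "0 0 0.003 0 0 0 0; 0 0 0.004 0 0 0 0; 0 0 0.004 0 0 0 0"

```text
time: 11.7
ee_pos: [0.5439, -0.0439, 0.0374]
ee_rot: [3.035, 0.812, 0.0]
contact_force: [0.2, 0.9, -0.2]
opening: -0.0001
finger_force: 0.0
```

>>> move_arm --plan "0 0 0.0007 0 0 0 0; 0 0 0.0012 0 0 0 0; 0 0 0.0012 0 0 0 0"

```text
time: 12.08
ee_pos: [0.5441, -0.0439, 0.0369]
ee_rot: [3.035, 0.813, -0.0]
contact_force: [-1.8, -0.1, 5.6]
opening: -0.0001
finger_force: 2.7
```

>>> move_arm --plan "0 0 0.0005 0 0 0 0; 0.002 0 0.0006 0 0 0 0; 0.004 0 0.0006 0 0 0 0; 0.006 0 0.0006 0 0 0 0; 0.008 0 0.0006 0 0 0 0"

```text
time: 12.7
ee_pos: [0.5502, -0.0401, 0.0368]
ee_rot: [-3.034, -0.813, 0.004]
contact_force: [-5.6, 0.1, 10.8]
opening: -0.0001
finger_force: 5.2
```

>>> move_arm --plan "0.002 0 0 0 0 0 0; 0.004 0 0 0 0 0 0; 0.006 0 0 0 0 0 0; 0.008 0 0 0 0 0 0; 0.008 0 0 0 0 0 0"

```text
time: 13.32
ee_pos: [0.5572, -0.0357, 0.0367]
ee_rot: [-3.034, -0.813, 0.004]
contact_force: [-3.6, 0.9, 9.3]
opening: -0.0002
finger_force: 4.9
```

Now lift, go back and make the second stroke.

>>> move_arm --plan "0 0 -0.006 0 0 0 0; -0.008 0 -0.006 0 0 0 0; -0.016 0 -0.006 0 0 0 0; -0.016 0 -0.003 0 0 0 0; -0.016 0 0 0 0 0 0; -0.016 0 0 0 0 0 0; -0.014 0 0 0 0 0 0; -0.012 0 0 0 0 0 0; -0.01 0 0 0 0 0 0; -0.008 0 0 0 0 0 0"

```text
time: 14.58
ee_pos: [0.5501, -0.0401, 0.0368]
ee_rot: [-3.034, -0.813, 0.005]
contact_force: [-6.1, -0.9, 10.8]
opening: 0.0003
finger_force: 5.9
```

>>> move_arm --plan "0.002 0 0 0 0 0 0; 0.004 0 0 0 0 0 0; 0.006 0 0 0 0 0 0; 0.008 0 0 0 0 0 0; 0.008 0 0 0 0 0 0"

```text
time: 15.2
ee_pos: [0.5546, -0.0377, 0.0366]
ee_rot: [3.033, 0.815, -0.015]
contact_force: [-11.4, -4.9, 16.3]
opening: -0.0
finger_force: 8.1
```

>>> move_arm --plan "0 0 -0.01 0 0 0 0; -0.02 0 -0.04 0 0 0 0; -0.052 0 -0.055 0 0 0 0; -0.052 0 -0.055 0 0 0 0; -0.052 0 -0.055 0 0 0 0"

```text
time: 15.82
ee_pos: [0.5132, -0.0617, 0.0904]
ee_rot: [-3.035, -0.812, -0.002]
contact_force: [0.2, 1.0, 0.3]
opening: -0.0003
finger_force: 0.0
```

```bash
python3 o3.py o6.png .035 .033
```

```text
[ 0.51323227 -0.06166007  0.09040503] [-3.03488998e+00 -8.11781198e-01 -1.68832449e-03] -0.0002718149850388851 [0.15111735 0.95753073 0.25702664]
```

View pics/o6.png

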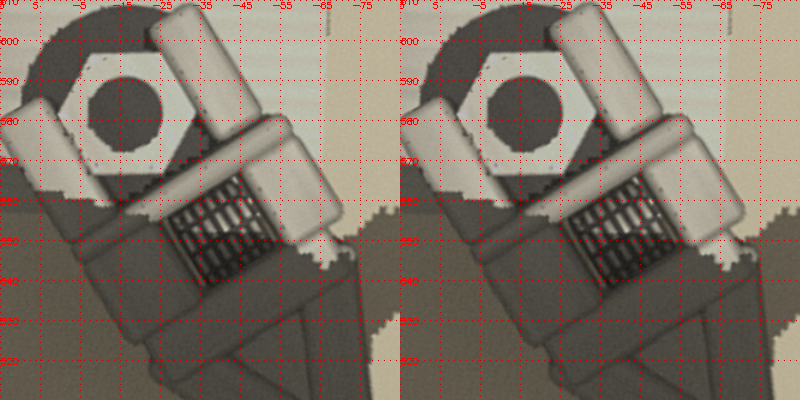

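The jaws now lie on the nut's flats at the left and right corners. The gap measures about 31 mm, so I'll make one more stroke to be sure of the fit.

>>> move_arm --plan "0.036 0 0.03 0 0 0 0; 0.036 0 0.045 0 0 0 0; 0.036 0 0.052 0 0 0 0; 0.036 0 0.055 0 0 0 0; 0.036 0 0.0552 0 0 0 0; 0.038 0 0.0552 0 0 0 0; 0.04 0 0.0552 0 0 0 0; 0.042 0 0.0552 0 0 0 0; 0.044 0 0.0552 0 0 0 0"

```text
time: 17.0
ee_pos: [0.5448, -0.0419, 0.0366]
ee_rot: [-3.033, -0.816, 0.025]
contact_force: [-18.9, -6.0, 22.5]
opening: 0.0002
finger_force: 10.9
```

>>> move_arm --plan "0 0 -0.02 0 0 0 0.02; -0.03 0 -0.06 0 0 0 0.05; -0.055 0 -0.06 0 0 0 0.05; -0.055 0 -0.06 0 0 0 0.05; -0.055 0 -0.06 0 0 0 0.05"

```text
time: 17.62
ee_pos: [0.5033, -0.0673, 0.0952]
ee_rot: [-3.035, -0.812, -0.0]
contact_force: [0.9, 0.1, -0.4]
opening: 0.0497
finger_force: 0.0
```

```bash
python3 - <<'E'
from h import *
go([.496,-.0672,.018],30)
im=cams.capture('wrist');cv2.imwrite('pics/w7.png',im)
o=ortho(im,'wrist',.37,.61,-.18,.03,.029,.0005);cv2.imwrite('pics/o7.png',cv2.convertScaleAbs(o,alpha=1.3))
d=cams.outline_of('wrist','wrench_grip');print(len(d))
m=ortho((d[0]['mask']*255).astype(np.uint8),'wrist',.37,.61,-.18,.03,.029,.0005)>127
v,u=np.nonzero(m);p=np.c_[.61-v*.0005,.03-u*.0005]
x=np.array([.866,.5]);y=np.array([-.5,.866]);n=np.array([.582,-.0168])
a=(p-n)@x;b=(p-n)@y
for l in range(-220,-60,15):
    k=(a>l/1e3)&(a<l/1e3+.015)
    if k.sum()>50: print(l,k.sum(),np.round([b[k].min()*1e3,b[k].max()*1e3,b[k].mean()*1e3],1))
E
```

```text
now [ 0.5033 -0.0673  0.0952] [0.867 0.499] t 17.62 | shift [-0.0063 -0.0037  0.0772] turn [-0.01 -0.02 -0.06]
2
-220 1146 [-19.4   4.4  -7.3]
-205 1384 [-18.8   4.9  -6.8]
-190 1382 [-18.    5.3  -6.4]
-175 1411 [-18.2   6.1  -6. ]
-160 1433 [-17.7   6.7  -5.4]
-145 1435 [-17.1   7.   -5.1]
-130 1399 [-16.8   7.2  -4.5]
-115 1418 [-15.9   8.5  -4. ]
-100 1875 [-21.5  16.1  -3. ]
-85 2748 [-27.8  24.6  -2.1]
-70 3464 [-32.5  28.6  -2. ]
```

```bash
python3 -c "
from h import *
go([.476,-.0831,.018],31.8)
c=np.array([.125,0])
for t in range(5,48,5):
    a=np.radians(t);print(t,np.round([.125*(1-np.cos(a)),-.125*np.sin(a)],4))"
```

```text
now [ 0.5035 -0.0671  0.095 ] [0.866 0.5  ] t 17.73 | shift [-0.0318  0.0001  0.077 ] turn [-0.02  0.   -1.81]
5 [ 0.0005 -0.0109]
10 [ 0.0019 -0.0217]
15 [ 0.0043 -0.0324]
20 [ 0.0075 -0.0428]
25 [ 0.0117 -0.0528]
30 [ 0.0167 -0.0625]
35 [ 0.0226 -0.0717]
40 [ 0.0292 -0.0803]
45 [ 0.0366 -0.0884]
```

>>> move_arm --plan "-0.032 0 0.02 0 0 -1.8 0.05; -0.032 0 0.05 0 0 -1.8 0.05; -0.032 0 0.069 0 0 -1.8 0.05; -0.032 0 0.0765 0 0 -1.8 0.05; -0.032 0 0.077 0 0 -1.8 0.05; -0.032 0 0.077 0 0 -1.8 0.015; -0.032 0 0.077 0 0 -1.8 0.015; -0.032 0 0.077 0 0 -1.8 0.015; -0.032 0 0.077 0 0 -1.8 0.015"

```text
time: 18.85
ee_pos: [0.476, -0.0829, 0.0195]
ee_rot: [-3.021, -0.861, -0.001]
contact_force: [-2.1, 3.2, 5.8]
opening: 0.0221
finger_force: 60.1
```

>>> move_arm --plan "0.0005 -0.0109 -0.0008 0 0 5 0.015; 0.0019 -0.0217 -0.0008 0 0 10 0.015; 0.0043 -0.0324 -0.0008 0 0 15 0.015; 0.0075 -0.0428 -0.0008 0 0 20 0.015; 0.0075 -0.0428 -0.0008 0 0 20 0.015"

```text
time: 19.48
ee_pos: [0.4592, -0.0423, 0.0195]
ee_rot: [-3.124, -0.324, -0.0]
contact_force: [-1.2, 3.5, 2.1]
opening: 0.0219
finger_force: 59.7
```

>>> move_arm --plan "0.0005 -0.0109 0 0 0 5 0.015; 0.0019 -0.0217 0 0 0 10 0.015; 0.0043 -0.0324 0 0 0 15 0.015; 0.0075 -0.0428 0 0 0 20 0.015; 0.0117 -0.0528 0 0 0 25 0.015; 0.0126 -0.0548 0 0 0 26 0.015; 0.0126 -0.0548 0 0 0 26 0.015; 0.0126 -0.0548 0 0 0 26 0.015; 0.0126 -0.0548 0 0 0 26 0.015"

```text
time: 20.6
ee_pos: [0.4596, 0.0123, 0.0194]
ee_rot: [3.117, -0.383, -0.004]
contact_force: [-4.1, -1.7, 6.0]
opening: 0.022
finger_force: 60.4
```

```bash
python3 - <<'E'
from h import *
s=telemetry.read_state();print(s['ee_pos'],s['ee_rot'],s['contact_force'],s['time'])
im=cams.capture('wrist')
L=ortho(im,'wrist',.51,.61,-.06,.04,.035,.00025);L=cv2.convertScaleAbs(L,alpha=1.2)
for i in range(0,400,40):
    L[::6,i]=(0,0,200);L[i,::6]=(0,0,200)
cv2.imwrite('pics/o8.png',L)
E
```

```text
[0.45956407 0.01231973 0.01944961] [ 3.11650676 -0.38274797 -0.00385082] [-4.11253215 -1.71510002  6.01509283] 20.6
```

View pics/o8.png

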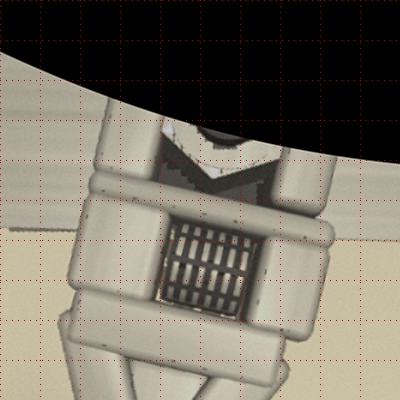

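The wrench bar now sits at about -12.5° yaw, and the nut's corner has followed it in the mouth, so the turn is about 44°. Now I'll draw it straight off.

>>> move_arm --plan "-0.005 0 -0.001 0 0 0 0.015; -0.01 0 -0.001 0 0 0 0.015; -0.018 0 -0.001 0 0 0 0.015; -0.026 0 -0.001 0 0 0 0.015; -0.034 0 -0.001 0 0 0 0.015; -0.045 0 -0.001 0 0 0 0.015; -0.055 0 -0.001 0 0 0 0.015; -0.065 0 -0.001 0 0 0 0.015; -0.065 0 -0.001 0 0 0 0.015; -0.065 0 -0.001 0 0 0 0.015"

```text
time: 21.9
ee_pos: [0.3949, 0.0297, 0.0195]
ee_rot: [-3.117, 0.389, 0.009]
contact_force: [-4.9, 1.9, 1.6]
opening: 0.0217
finger_force: 60.5
```

>>> move_arm --plan "0 0 0.001 0 0 0 0.015; 0 0 0.001 0 0 0 0.045; 0 0 0.001 0 0 0 0.045; 0 0 0.001 0 0 0 0.045; 0 0 -0.02 0 0 0 0.045; 0 0 -0.06 0 0 0 0.045; 0 0 -0.11 0 0 0 0.045; 0 0 -0.15 0 0 0 0.045; 0 0 -0.15 0 0 0 0.045"

```text
time: 23.02
ee_pos: [0.401, 0.0288, 0.1743]
ee_rot: [-3.117, 0.389, -0.015]
contact_force: [0.7, -0.2, 0.1]
opening: 0.0455
finger_force: 0.0
```

```bash
python3 - <<'E'
from h import *
im=cams.capture('wrist');s=cams.capture('top')
d=cams.outline_of('wrist','wrench_grip');w=[(x['p'],x['at']) for x in cams.search_frame('wrist','nut_top')];print(w)
print([ (a[0],at_z('wrist',a[1],.035)) for a in w])
m=ortho((d[0]['mask']*255).astype(np.uint8),'wrist',.28,.62,-.1,.12,.031,.0005)>127
v,u=np.nonzero(m);print('wrench x',.62-v.min()*.0005,.62-v.max()*.0005)
L=cv2.convertScaleAbs(ortho(im,'wrist',.44,.62,-.08,.06,.035,.00035),alpha=1.2)
T=cv2.resize(s[150:420,200:460],(500,519))
L=cv2.resize(L,(300,int(300*L.shape[0]/L.shape[1])));L=cv2.copyMakeBorder(L,0,519-L.shape[0],0,0,0)
cv2.imwrite('pics/f.png',np.hstack([L,T]))
E
```

```text
[(0.57, [313.0, 6.0])]
[(0.57, array([ 0.55782187, -0.01240789,  0.035     ]))]
wrench x 0.5305 0.2955
```

View pics/f.png

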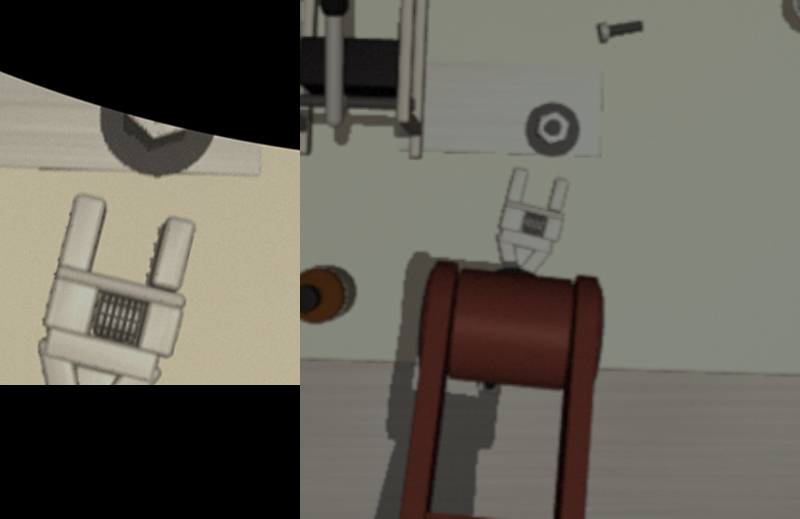

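The last view shows the nut turned, the wrench lying clear about 65 mm away, and the bolt and bottle where they were.

```bash
python3 -c "
from h import *
print(r.job_done())"
```

```text
the job is handed in; nothing more can be done
None
```

I closed the wrench on the nut by rolling the worm, turned the nut about 44° clockwise (estimated from the camera view), left the wrench on the board about 65 mm from the nut, and handed the job in at about 23 s; no verdict was returned.

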